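Open the battery bay of a bench meter

TASK

Open the meter's battery bay: press the red snap tab all the way down so that it stays down, then push the orange cover out of its rails until it lies completely off the bay, flat on the grey landing deck. Do not lift the cover, and leave the bottle, jar and beaker alone.

Things in the scene. Friction and masses are not known exactly. Their poses are not given: they have to be found in the camera images.
- meter: white bench meter, fixed. Origin: underside, on the centre line of the cover's path; z up; +x is the way the cover slides off. Housing x=-125 to 140 mm, y=-85 to 50 mm (tab housing out to y=88); deck 40 mm above the table, back wall behind the seat 44 mm. Along its -y side a strip with coloured sockets, 36 mm high.
- seat (a point): centre of the cover's seat (battery bay), at x=-60 mm of the meter, 40 mm above the table. Seat from x=-110 to -10 mm, with white rails on both sides at |y| 33.5 to 50 mm, tops 50 mm above the table, whose lips cover the cover's edges: it can only slide to the meter's +x.
- landing (a point): centre of the grey landing deck, at x=61 mm of the meter, 40 mm above the table, level with the seat. Deck from x=-10 to 132 mm, side walls 6 mm high at |y|=42 mm, end stop 10 mm high at x=132 mm.
- tab_top (a point): centre of the top of the red snap tab (34 mm along the meter's x, 30 mm along y), at x=-4, y=72 mm of the meter; 60 mm above the table when up, 50 mm fully pressed. Its red bar stands 7 mm above the deck just ahead of the cover and blocks it; fully pressed, the bar sinks 3 mm below the deck.
- tab (a joint): travel of the snap tab in m: 0 up (cover locked), 0.010 fully pressed down. It resists with about 5 N, has no return spring and stays where it is left.
- cover: loose orange cover plate, 100 x 76 x 5 mm, about 90 g. Origin: centre of its underside; its x is parallel to the meter's x. Seated, its origin is at x=-60 mm of the meter, 40 mm above the table; it is off the seat once its origin is past x=40 mm, and meets the end stop at x=82 mm.
- cover_step (a point): middle of the upright rear face of the cover's thumb step (a wedge 44 mm wide, top 24 mm above the cover's underside, 64 mm above the table, upright face to -x, sloping down to +x); 36 mm behind (-x) the cover's origin, 16 mm above its underside. Push here towards +x; the plate is 5 mm thick behind it.
- bottle: clear bottle with black cap, diameter 56 mm, 125 mm high; origin centre of its underside
- jar: white jar with green cap, diameter 58 mm, 85 mm high; origin centre of its underside
- beaker: open glass beaker, diameter 64 mm, 80 mm high; origin centre of its underside
Mind the look-alikes: they are no part of the job. Of the things that look like the cover, the smallest one is meant.

How it is judged (in metres and radians):
On the way, in this order (a step that is already met when the one before it is completed fails the run):
1. the snap tab is pressed down while the cover is still on its seat (value of joint tab above 0.0085 m and x of cover in the frame of meter below -0.05 m), for 0.1 s.
2. the cover is pushed completely off the seat (x of cover in the frame of meter above 0.04 m), for 0.1 s.
At the end, for the whole second after the job is handed in: The tab is down (at least 8 of 10 mm) and the cover lies at rest flat on the landing deck (within 4 mm of its height, 0.06 rad), completely past the seat (its origin 40 to 90 mm along the meter's x, within 12 mm of the centre line) (value of joint tab above 0.008 m and x of cover in the frame of meter between 0.04 and 0.09 m and y of cover in the frame of meter between -0.012 and 0.012 m and z of cover in the frame of meter between 0.036 and 0.044 m and angle between cover's own z axis and vertical below 0.06 rad and linear speed of cover below 0.02 m/s); the robot touches nothing.
It fails at once if the cover is lifted or tipped up (z of cover in the frame of meter above 0.052 m or angle between cover's own z axis and vertical above 0.35 rad).
It fails at once if the bottle, jar or beaker is moved (distance of any of bottle, jar, beaker from where it was at the start of the episode above 0.015 m).
It also fails if it takes over 45 s, if anything falls off the work surface, if the arm or the gripper's body presses on something with over 40 N, if the wrist force passes 120 N, or if a joint passes its speed limit or range.

ROBOT

A 6-joint arm with a two-finger parallel gripper is mounted at the origin on the work surface. World frame = base frame: x ahead of the robot, y to its left, z up, the work surface at z = 0. Lengths are in m, angles in degrees, forces in N, time in s.
With the tool pointing down it reaches from about 0.325 to 0.775 m from the base axis. Payload 5.5 kg.
Tool frame: the origin (TCP) lies on the centre line of the jaws, within the pads' length; the fingertips stand 14 mm ahead of it and the grasp point (between the pads) lies 5 mm behind it (tip_extent is the distance from the TCP to the fingertips, in m); y points along the fingers, x is the direction in which the jaws open and shut, and the axes are right-handed (so a half turn about y gives the same grasp; the last joint's range is limited). The gripper opens to 88 mm and grips with 3 to 60 N. Pads are 20 mm wide; open, the fingers measure 115 mm over their backs; the gripper's body (75 mm by 178 mm) begins 61 mm behind the grasp point.
Start: joints at [-72.004, 5.22, 70.514, -0, 104.267, -3.249], TCP at [0.217, -0.559, 0.237] pointing down, gripper open.
Joint ranges: [-164.24, 164.24], [-49.07, 125.15], [9.68, 141.18], [-86.29, 266.29], [3.28, 154.24], [-151.56, 151.56]. Speed limits (degrees/s): [147.25, 147.25, 172.46, 180, 180, 180].

INTERFACE

Orientations are given as [roll, pitch, yaw] about the fixed x, y, z axes, in that order (R = Rz(yaw) Ry(pitch) Rx(roll)).
In Python, from cell import state, grab_frame, camera_model, finish_job, search_frame, silhouettes, pinpoint, tip_extent gives the robot as it stands.
- The arm moves only by the shell command python3 -m jog 'ROWS'. ROWS is JSON, a list of rows, each a list of 7 numbers: the turn, a rotation vector about the world's x, y, z in rad, then the shift along the world's x, y, z in m, then the closure, from 0 (fully open) to 1 (shut). A call has 1 to 20 rows; each row shifts and turns the pose as measured when the row begins; what a row does not reach is not made up. A row lasts 1/8 s, in which the tool goes at most 62.5 mm and 10.7 degrees, less where a joint would pass 70% of its speed; a pose out of reach is approached as far as the arm can. A call is refused whole if a number of a shift passes 0.0625 or a number of a turn 0.188, either way. A call with a gripper value outside its range is refused whole. The fingers move at their own pace and stop on an object; the grip force is fixed at half the most. Time passes only in rows, so rows that do not move let the fingers close. It gives the time, the measured TCP pose, the force and the opening at its end, in the units of the state.
- state(): the state, without advancing time (a new reading comes with each control period).
- grab_frame(name): name is "side" or "top"; returns (picture, depth): 400x640x3 uint8, red, green, blue; 400x640 float32, m along the optical axis (not along the pixel's ray), 0 where there is no reading.
- camera_model(name): a dict with "fx", "fy", "cx", "cy" (pixels), "camera_from_world" (4x4, takes a point from world to camera coordinates). Camera axes: x right, y up, looking along -z (the intrinsics and any distortion apply to the point x, -y, -z); pixel columns grow to the right and rows downward; lengths in m; the calibration is good to about 2 mm. A picture is of the moment at which its call begins. camera_model takes no time and is no camera call.
- finish_job(): hands the job in, once; it reports no verdict.
Trained networks look in the newest picture that a camera, given by its name, has taken for a name from the list of things; names that differ only in an ending like _2 or _b are one class to them, and where a whole thing is asked for, a point or a joint stands for the part that bears it (a point fixed in the world has none). Each returns a list of dicts, best first, with "score" (0 to 1); they miss things now and then, are a little off and sometimes report something else, mostly with a low value. They report only what shows in the picture. A call takes as long as a camera call. They do not tell look-alikes from the thing itself.
- search_frame(camera, label): "centre" ([x, y, z] in m, in world coordinates, good to about 4 mm: the middle of the surface that is visible of it).
- silhouettes(camera, label): "mask" (400x640 bool, what is visible of it).
- pinpoint(camera, label): "centre" ([x, y, z] in m, in world coordinates, good to about 4 mm: a listed point, or the origin of a listed thing).
The state is a dict: "time": time; "qpos": joint angles; "joint_velocities": joint speeds; "effort": joint torques, N m; "tcp_pos": TCP position; "ee_rot": TCP orientation; "force": force on the tool from outside, world axes, zero at the start; "wrist_torque": the same for the moment, N m; "gripper_width": finger opening in m.
Only numpy, scipy, OpenCV 4.12 (cv2) and the standard library are available. Lean on these libraries where they do the work, as an engineer would, in place of code of your own. Each camera call takes 0.05 s, during which the arm holds its last target.

## Working session

There is one attempt and no reset: what is moved stays moved. The work goes in short steps, Python scripts to look and compute and a shell command to move; the robot and the scene stay as the last step left them, time stands still between calls to the robot, and variables do not carry over. Pictures are saved under pics/ and viewed, and the job is handed in when it is done.

```bash
mkdir -p pics; python3 - <<'E'
from cell import *
import cv2, numpy as np
print(state())
for c in ("side","top"):
    p,d=grab_frame(c); cv2.imwrite(f"pics/{c}0.png",p[:,:,::-1])
    for n in ("meter","seat","landing","tab_top","cover","cover_step","bottle","jar","beaker"):
        print(c,n,[(np.round(r["centre"],4).tolist(),round(r["score"],2)) for r in pinpoint(c,n)])
E
```

```text
{'time': 0.0, 'qpos': array([-7.20031286e+01,  5.26258934e+00,  7.05815004e+01, -8.95442750e-04,
        1.04266961e+02, -3.24807373e+00]), 'joint_velocities': array([-0.0031915 , -0.03030388,  0.0961941 ,  0.0147898 , -0.11828155,
        0.03084001]), 'effort': array([ 6.29961578e-04, -4.46454692e+01, -4.06446505e+01,  6.98741083e-02,
        2.93699896e-02, -1.14370939e-04]), 'tcp_pos': array([ 0.21732868, -0.55896484,  0.23551602]), 'ee_rot': array([-89.99457483,   0.11092113, -68.75526944]), 'force': array([-0.00424082,  0.14273533,  0.41296887]), 'wrist_torque': array([-0.00537749,  0.04248117, -0.00652312]), 'gripper_width': 0.08759086046935324}
side meter [([0.5609, -0.0568, -0.0011], 0.86), ([0.6209, -0.1273, 0.0561], 0.16)]
side seat [([0.5998, -0.0985, 0.0421], 0.91)]
side landing [([0.5293, -0.0063, 0.0415], 0.58)]
side tab_top [([0.5035, -0.1007, 0.062], 0.77), ([0.5643, -0.055, -0.0023], 0.74)]
side cover [([0.5975, -0.1036, 0.0389], 0.81), ([0.37, -0.2969, 0.0008], 0.81), ([0.84, 0.0128, 0.0035], 0.57)]
side cover_step [([0.621, -0.1298, 0.054], 0.84), ([0.8867, -0.003
[... 184 characters left out ...]
076, -0.1988, -0.001], 0.65), ([0.529, -0.0092, 0.0426], 0.22)]
side beaker [([0.4191, 0.1069, -0.0037], 0.6), ([0.5065, -0.1017, 0.0609], 0.24)]
top meter [([0.5666, -0.055, 0.0002], 0.64)]
top seat [([0.5995, -0.1013, 0.0398], 0.58)]
top landing [([0.5297, -0.0083, 0.0397], 0.6)]
top tab_top [([0.5086, -0.0999, 0.0632], 0.83)]
top cover [([0.6008, -0.1017, 0.0348], 0.73), ([0.369, -0.2993, 0.0002], 0.73), ([0.8397, 0.0163, -0.0012], 0.61)]
top cover_step [([0.3853, -0.347, 0.0195], 0.92), ([0.6202, -0.1365, 0.0601], 0.84), ([0.8831, 0.0031, 0.0218], 0.63)]
top bottle [([0.5419, -0.2555, 0.0021], 0.8)]
top jar [([0.7043, -0.1944, -0.0007], 0.59)]
top beaker [([0.4185, 0.1042, 0.001], 0.75)]
```

View pics/side0.png

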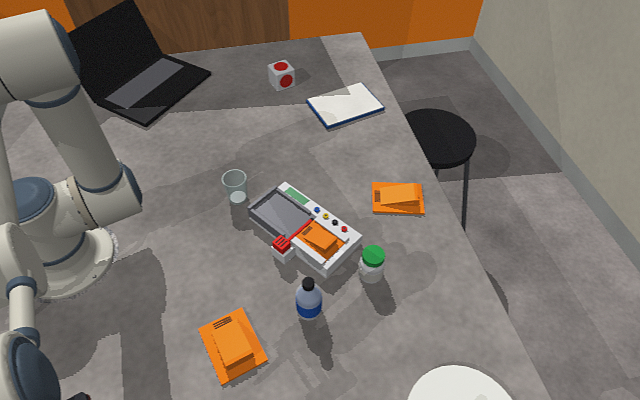

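View pics/top0.png

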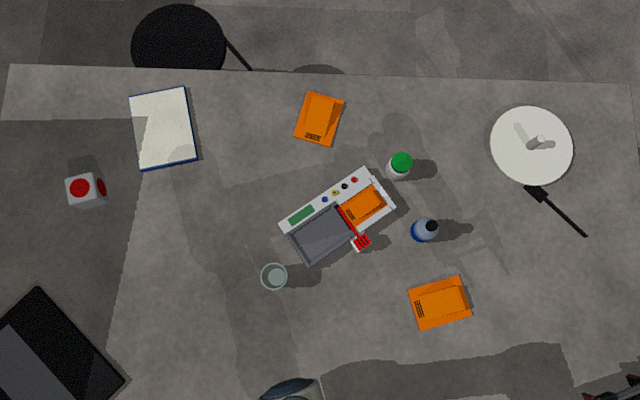

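```bash
cat > h.py <<'E'
from cell import *
import cv2, numpy as np
def proj(c,P):
    m=camera_model(c); P=np.atleast_2d(P); q=(m["camera_from_world"]@np.c_[P,np.ones(len(P))].T).T
    return np.c_[m["fx"]*q[:,0]/-q[:,2]+m["cx"], m["fy"]*-q[:,1]/-q[:,2]+m["cy"]]
def unproj(c,d):
    m=camera_model(c); v,u=np.mgrid[:400,:640]
    X=np.stack([(u-m["cx"])/m["fx"]*d,-(v-m["cy"])/m["fy"]*d,-d,np.ones_like(d)],-1)
    return (X@np.linalg.inv(m["camera_from_world"]).T)[...,:3]
def T(p,o,yaw):
    p=np.atleast_2d(p)/1000.; a=np.radians(yaw); c,s=np.cos(a),np.sin(a)
    return np.c_[o[0]+c*p[:,0]-s*p[:,1], o[1]+s*p[:,0]+c*p[:,1], p[:,2]]
E
python3 - <<'E'
from h import *
from scipy.optimize import least_squares
print({k:np.round(v,3).tolist() for k,v in camera_model("top").items() if k!="camera_from_world"}, camera_model("top").keys())
M=[(0,0),(-60,0),(61,0),(-4,72),(-60,0),(-96,0)]*2
W=[(.5609,-.0568),(.5998,-.0985),(.5293,-.0063),(.5035,-.1007),(.5975,-.1036),(.621,-.1298),
(.5666,-.055),(.5995,-.1013),(.5297,-.0083),(.5086,-.0999),(.6008,-.1017),(.6202,-.1365)]
M3=np.c_[M,np.zeros(12)]
f=lambda x:(T(M3,x[:2],x[2])[:,:2]-W).ravel()
r=least_squares(f,[.563,-.055,127],x_scale=[.01,.01,1],loss='soft_l1',f_scale=.004)
print(r.x, np.round(r.fun.reshape(-1,2)*1000,1).tolist())
o,y=r.x[:2],r.x[2]
# depth points of things 48-52mm / 38-42mm in meter frame
for c in("top","side"):
    p,d=grab_frame(c); X=unproj(c,d); a=np.radians(y)
    R=np.array([[np.cos(a),-np.sin(a)],[np.sin(a),np.cos(a)]])
    L=(X[...,:2]-o)@R*1000; z=X[...,2]*1000
    ins=(abs(L[...,0])<200)&(abs(L[...,1])<130)&(d>0)
    m=ins&(z>25)
    # housing extents
    body=m&(z<52)&(L[...,1]<60)
    for lo,hi in((-115,-60),(-60,0),(0,60),(60,130)):
        b=m&(L[...,0]>lo)&(L[...,0]<hi)&(z<56)
        print(c,lo,hi,"y range",np.percentile(L[b][:,1],[.5,99.5]).round(1))
    for lo,hi in((-80,-40),(-40,0),(0,45)):
        b=m&(L[...,1]>lo)&(L[...,1]<hi)
        print(c,lo,hi,"x range",np.percentile(L[b][:,0],[.5,99.5]).round(1))
    def poly(img,P,col):
        q=proj(c,T(P,o,y)); cv2.polylines(img,[np.int32((q-off)*k)],True,col,1)
    q=proj(c,T([[0,0,40]],o,y))[0]; off=q-[100,75]; k=4
    off=np.floor(off); img=p[int(off[1]):int(off[1])+150,int(off[0]):int(off[0])+200,::-1]
    img=cv2.resize(img,None,fx=k,fy=k,interpolation=cv2.INTER_CUBIC)
    poly(img,[(-125,-85,36),(140,-85,36),(140,50,40),(-125,50,44)],(255,0,0))
    poly(img,[(-10,-42,40),(132,-42,40),(132,42,40),(-10,42,40)],(0,255,0))
    poly(img,[(-21,57,60),(13,57,60),(13,87,60),(-21,87,60)],(255,255,0))
    poly(img,[(-96,-22,64),(-96,22,64),(-96,22,45),(-96,-22,45)],(255,0,255))
    cv2.imwrite(f"pics/{c}1.png",img)
E
```

```text
{'fx': 441.017, 'fy': 441.017, 'cx': 325.186, 'cy': 200.865} dict_keys(['fx', 'fy', 'cx', 'cy', 'camera_from_world'])
[ 5.63990236e-01 -5.47391152e-02  1.26147396e+02] [[3.1, 2.1], [-0.4, -4.7], [-1.3, 0.8], [4.7, 0.3], [1.9, 0.4], [-0.4, -2.5], [-2.6, 0.3], [-0.1, -1.9], [-1.7, 2.8], [-0.4, -0.5], [-1.4, -1.5], [0.4, 4.2]]
top -115 -60 y range [-83.7  50.4]
top -60 0 y range [-83.3  83.7]
top 0 60 y range [-83.9  84.3]
top 60 130 y range [-84.2  49.7]
top -80 -40 x range [-195.7  135.9]
top -40 0 x range [-198.5  192.6]
top 0 45 x range [-126.8  192.3]
side -115 -60 y range [-86.1  49.2]
side -60 0 y range [-85.7  85.8]
side 0 60 y range [-86.2  85.2]
side 60 130 y range [-86.4  48.2]
side -80 -40 x range [-198.   134.8]
side -40 0 x range [-199.6  191.8]
side 0 45 x range [-129.1  197.6]
```

```bash
ls pics
```

```text
side0.png
side1.png
top0.png
top1.png
```

View pics/top1.png

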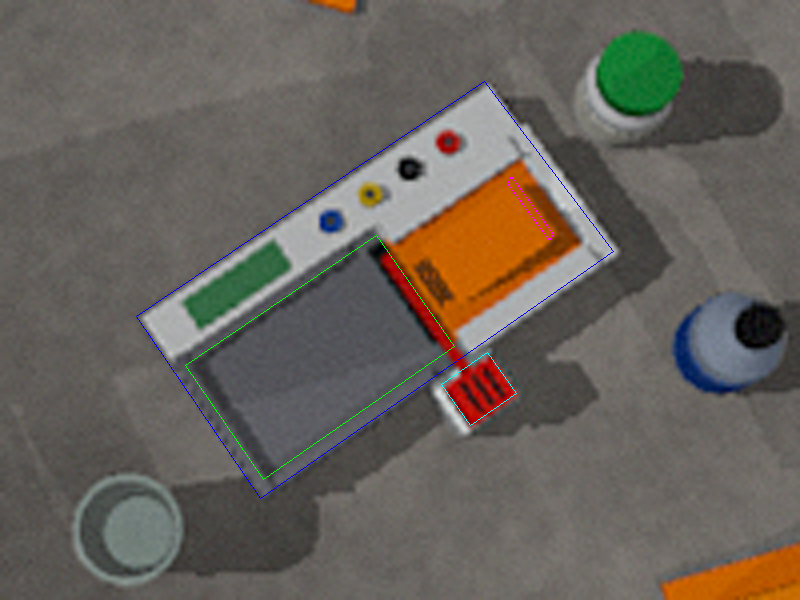

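View pics/side1.png

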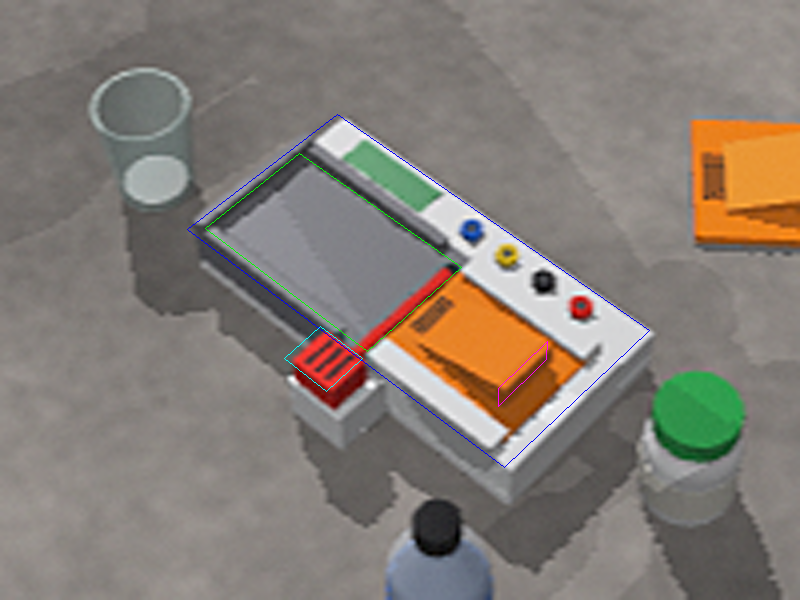

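```bash
python3 -c "
from cell import *
print(tip_extent() if callable(tip_extent) else tip_extent)"
python3 -m jog '[[0,0,0.026,0.0292,0.0458,-0.003,1],[0,0,0.026,0.0292,0.0458,-0.003,1],[0,0,0.026,0.0292,0.0458,-0.003,1],[0,0,0.026,0.0292,0.0458,-0.003,1],[0,0,0.026,0.0292,0.0458,-0.003,1],[0,0,0.026,0.0292,0.0458,-0.003,1],[0,0,0.026,0.0292,0.0458,-0.003,1],[0,0,0.026,0.0292,0.0458,-0.003,1],[0,0,0.026,0.0292,0.0458,-0.003,1],[0,0,0.026,0.0292,0.0458,-0.003,1]]'
```

```text
0.014
time: 2.35
tcp_pos: [0.514, -0.0889, 0.2058]
ee_rot: [-89.9, -0.2, -53.8]
force: [-0.4, 0.4, -0.5]
gripper_width: 0.0011
```

```bash
python3 -m jog '[[0,0,0,-0.0055,-0.012,0,1],[0,0,0,0,0,-0.04,1],[0,0,0,0,0,-0.04,1],[0,0,0,0,0,-0.032,1],[0,0,0,0,0,0,1]]'
python3 - <<'E'
from h import *
for c in("top","side"):
    p,d=grab_frame(c); q=proj(c,state()["tcp_pos"])[0].astype(int)
    a,b=max(0,min(q[1]-75,250)),max(0,min(q[0]-100,440))
    cv2.imwrite(f"pics/{c}2.png",cv2.resize(p[a:a+150,b:b+200,::-1],None,fx=3,fy=3))
print(state())
E
```

```text
time: 2.98
tcp_pos: [0.508, -0.1015, 0.092]
ee_rot: [-89.9, -0.3, -53.6]
force: [-0.3, 0.2, 0.3]
gripper_width: 0.0006
{'time': 3.075, 'qpos': array([-1.49641748e+01, -6.73886524e+00,  9.66677920e+01, -9.55192872e-02,
        8.93739890e+01,  3.86111646e+01]), 'joint_velocities': array([ 0.39145984, -0.68842894, -1.89584091,  0.16778224, -0.03169387,
        0.20795918]), 'effort': array([-6.64765458e-02, -3.38235819e+01, -3.85922956e+01,  3.41512822e-02,
       -8.12434265e-02, -1.65572640e-02]), 'tcp_pos': array([ 0.51001221, -0.10170078,  0.09569997]), 'ee_rot': array([-89.63962462,  -0.60430497, -53.57677732]), 'force': array([0.15824509, 0.15293814, 0.26092048]), 'wrist_torque': array([-0.06719367,  0.02373845, -0.0239313 ]), 'gripper_width': 0.0002615988573097796}
```

View pics/side2.png

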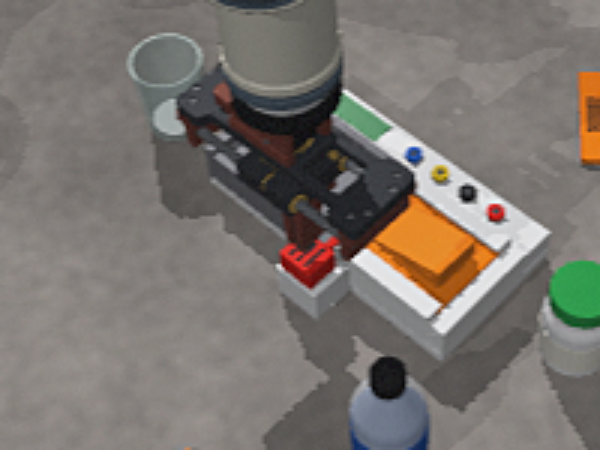

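View pics/top2.png

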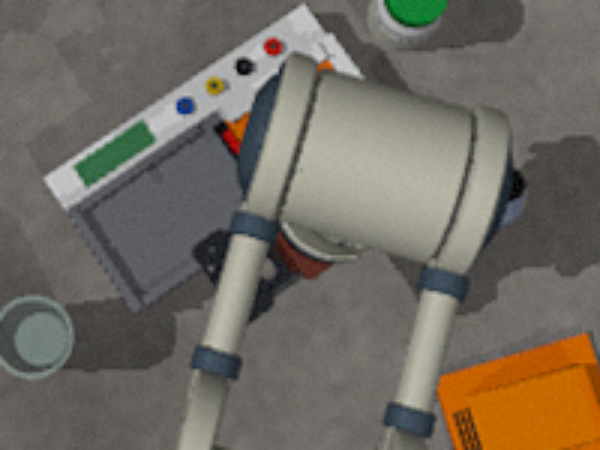

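```bash
python3 -m jog '[[0,0,0,0,0,-0.012,1],[0,0,0,0,0,-0.008,1],[0,0,0,0,0,-0.006,1]]'; python3 -m jog '[[0,0,0,0,0,-0.006,1],[0,0,0,0,0,0,1]]'
```

```text
time: 3.45
tcp_pos: [0.5122, -0.103, 0.0731]
ee_rot: [-89.4, -1.0, -53.6]
force: [-2.3, 1.5, 5.7]
gripper_width: 0.0007
time: 3.7
tcp_pos: [0.5123, -0.103, 0.0677]
ee_rot: [-89.4, -1.0, -53.6]
force: [-0.2, -1.7, -1.0]
gripper_width: 0.0007
```

```bash
python3 -m jog '[[0,0,0,0,0,-0.005,1]]'; python3 -m jog '[[0,0,0,0,0,-0.004,1]]';python3 -m jog '[[0,0,0,0,0,-0.003,1]]'
```

```text
time: 3.82
tcp_pos: [0.5126, -0.1031, 0.0637]
ee_rot: [-89.3, -1.0, -53.6]
force: [-5.4, -0.7, 21.1]
gripper_width: 0.0002
time: 3.95
tcp_pos: [0.5128, -0.1034, 0.0634]
ee_rot: [-89.3, -1.1, -53.6]
force: [-14.9, 3.4, 31.0]
gripper_width: 0.0005
time: 4.08
tcp_pos: [0.5127, -0.1033, 0.0638]
ee_rot: [-89.3, -1.2, -53.6]
force: [-10.2, 3.7, 18.0]
gripper_width: 0.0006
```

```bash
python3 -m jog '[[0,0,0,0,0,0.03,1],[0,0,0,0,0,0.04,1],[0,0,0,0.04,-0.016,0,1],[0,0,0,0.04,-0.016,0,1],[0,0,0,0.04,-0.016,0,1],[0,0,0,0,0,0,1]]'
python3 - <<'E'
from h import *
for c in("side",):
    p,d=grab_frame(c); q=proj(c,T([[0,0,40]],(.5657,-.0571),126.15))[0].astype(int)
    a,b=q[1]-75,q[0]-100
    cv2.imwrite(f"pics/{c}3.png",cv2.resize(p[a:a+150,b:b+200,::-1],None,fx=4,fy=4))
s=state();print(s["tcp_pos"],s["ee_rot"],pinpoint("side","tab_top"),pinpoint("side","cover_step"))
E
```

```text
time: 4.82
tcp_pos: [0.6363, -0.152, 0.1344]
ee_rot: [-89.2, -1.2, -53.5]
force: [-0.4, -1.1, -0.3]
gripper_width: 0.0002
[ 0.63539563 -0.15152278  0.13537741] [-89.19837678  -1.22818814 -53.50612489] [{'centre': [0.4996, -0.1007, 0.0519], 'score': 0.53}] [{'centre': [0.8877, -0.0065, 0.0205], 'score': 0.9}, {'centre': [0.6215, -0.1278, 0.0587], 'score': 0.78}, {'centre': [0.3839, -0.3485, 0.0208], 'score': 0.76}, {'centre': [0.5057, -0.1039, 0.0503], 'score': 0.62}]
```

View pics/side3.png

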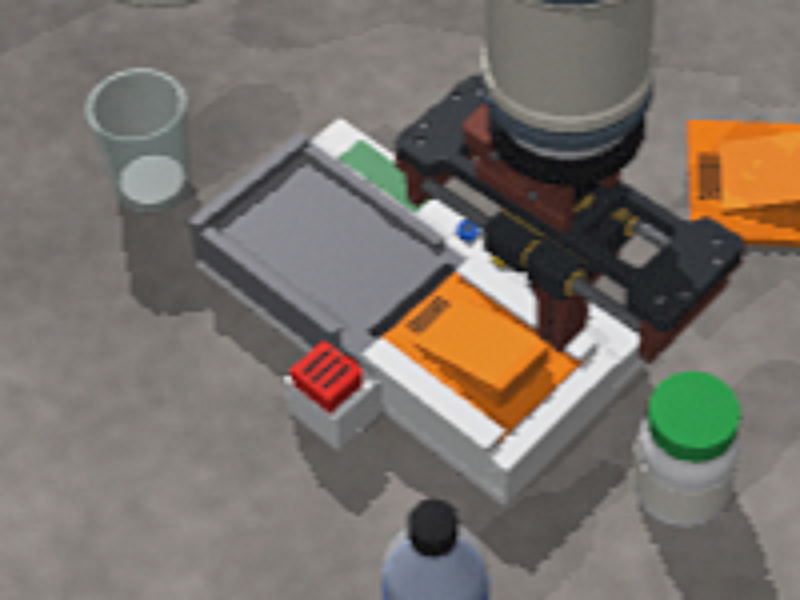

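```bash
python3 -m jog '[[0,0,0,0,0,-0.03,1],[0,0,0,0,0,-0.03,1],[0,0,0,0,0,-0.006,1],[0,0,0,0,0,0,1]]'
python3 - <<'E'
from h import *
for c in("side",):
    p,d=grab_frame(c); q=proj(c,T([[0,0,40]],(.5657,-.0571),126.15))[0].astype(int)
    a,b=q[1]-75,q[0]-100
    cv2.imwrite(f"pics/{c}4.png",cv2.resize(p[a:a+150,b:b+200,::-1],None,fx=4,fy=4))
s=state();print(s["tcp_pos"],s["ee_rot"],s["force"])
E
```

```text
time: 5.48
tcp_pos: [0.6328, -0.1495, 0.0753]
ee_rot: [-88.9, -1.6, -53.4]
force: [-0.2, 0.3, -0.4]
gripper_width: 0.0006
[ 0.63307682 -0.14956838  0.07565986] [-88.84936228  -1.66833524 -53.42116453] [-0.06563952  0.22197469  0.34414402]
```

View pics/side4.png

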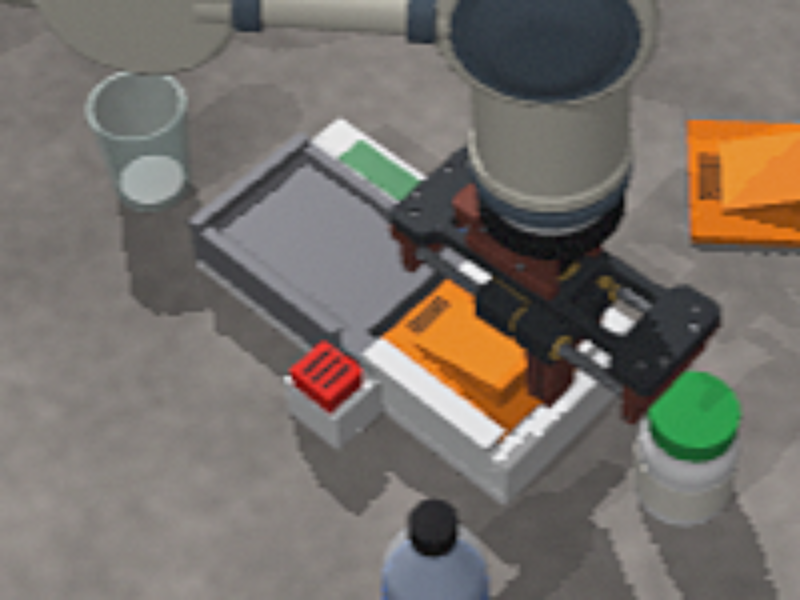

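```bash
python3 -m jog '[[0,0,0,0.001,-0.001,-0.006,1],[0,0,0,0.001,-0.001,-0.004,1],[0,0,0,0,0,0,1]]'
```

```text
time: 5.9
tcp_pos: [0.6364, -0.152, 0.0683]
ee_rot: [-88.7, -1.9, -53.4]
force: [-0.3, -0.2, 0.7]
gripper_width: 0.0004
```

```bash
python3 -m jog '[[0.013,0.038,0,0,0,-0.002,1],[0,0,0,-0.0047,0.0065,-0.001,1],[0,0,0,-0.0047,0.0065,0,1],[0,0,0,-0.0047,0.0065,0,1],[0,0,0,-0.0047,0.0065,0,1],[0,0,0,0,0,0,1]]'
python3 - <<'E'
from h import *
for c in("side",):
    p,d=grab_frame(c); q=proj(c,T([[0,0,40]],(.5657,-.0571),126.15))[0].astype(int)
    a,b=q[1]-75,q[0]-100
    cv2.imwrite(f"pics/{c}5.png",cv2.resize(p[a:a+150,b:b+200,::-1],None,fx=4,fy=4))
s=state();print(s["tcp_pos"],s["ee_rot"],s["force"])
E
```

```text
time: 6.65
tcp_pos: [0.6163, -0.1238, 0.0661]
ee_rot: [-89.9, -0.1, -53.4]
force: [0.4, -0.1, 0.2]
gripper_width: 0.0005
[ 0.61649786 -0.12402208  0.06615956] [-8.99212729e+01 -6.92662051e-02 -5.33834897e+01] [ 0.10271354 -0.10304736 -0.40533408]
```

View pics/side5.png

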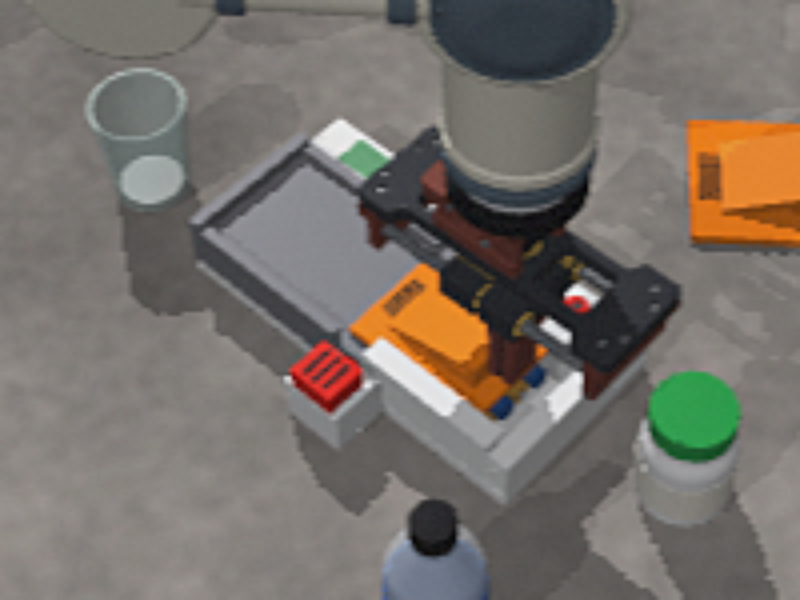

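```bash
python3 -m jog '[[0,0,0,-0.005,0.0062,0,1],[0,0,0,-0.005,0.0062,0,1],[0,0,0,-0.005,0.0062,0,1],[0,0,0,-0.0047,0.0065,0,1],[0,0,0,-0.0047,0.0065,0,1],[0,0,0,-0.0047,0.0065,0,1],[0,0,0,-0.0047,0.0065,0,1],[0,0,0,-0.0047,0.0065,0,1],[0,0,0,0,0,0,1]]'
python3 - <<'E'
from h import *
for c in("side",):
    p,d=grab_frame(c); q=proj(c,T([[0,0,40]],(.5657,-.0571),126.15))[0].astype(int)
    a,b=q[1]-75,q[0]-100
    cv2.imwrite(f"pics/{c}6.png",cv2.resize(p[a:a+150,b:b+200,::-1],None,fx=4,fy=4))
s=state();print(s["tcp_pos"],s["ee_rot"],s["force"])
E
```

```text
time: 7.82
tcp_pos: [0.5752, -0.0694, 0.0663]
ee_rot: [-89.9, -0.1, -53.4]
force: [-0.6, 0.1, 0.5]
gripper_width: 0.0007
[ 0.57540144 -0.06962288  0.06632425] [-89.90455339  -0.09731167 -53.39627343] [-0.21682352  0.24480491  0.15159824]
```

View pics/side6.png

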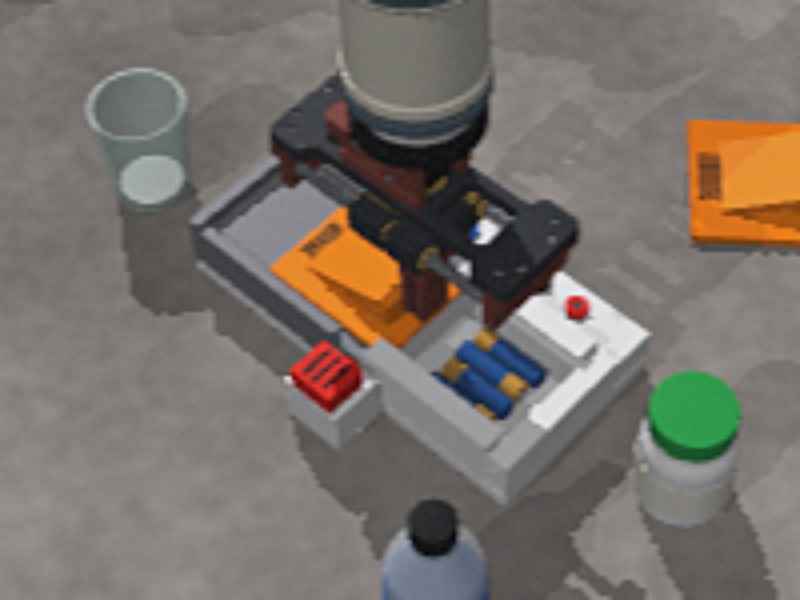

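```bash
python3 -m jog '[[0,0,0,-0.0044,0.006,0,1],[0,0,0,-0.0044,0.006,0,1],[0,0,0,-0.0044,0.006,0,1],[0,0,0,-0.003,0.004,0,1],[0,0,0,0,0,0,1]]'
python3 -m jog '[[0,0,0,0.009,-0.012,0,1],[0,0,0,0.006,-0.008,0.01,1],[0,0,0,0,0,0.04,1],[0,0,0,0.03,-0.04,0.04,1],[0,0,0,0.03,-0.04,0.04,1],[0,0,0,0.03,-0.04,0.02,1],[0,0,0,0,0,0,1]]'
python3 - <<'E'
from h import *
o,y=(.5657,-.0571),126.15
a_=np.radians(y); R=np.array([[np.cos(a_),-np.sin(a_)],[np.sin(a_),np.cos(a_)]])
for c in("side","top"):
    p,d=grab_frame(c); q=proj(c,T([[0,0,40]],o,y))[0].astype(int)
    a,b=q[1]-75,q[0]-100
    cv2.imwrite(f"pics/{c}7.png",cv2.resize(p[a:a+150,b:b+200,::-1],None,fx=4,fy=4))
    for n in("cover","cover_step","tab_top","bottle","jar","beaker"):
        for r in pinpoint(c,n):
            w=np.array(r["centre"]); print(c,n,w.round(4),np.r_[(w[:2]-o)@R,w[2]].round(4),round(r["score"],2))
s=state();print(s["tcp_pos"],s["ee_rot"],s["force"])
E
```

```text
time: 8.5
tcp_pos: [0.5582, -0.0464, 0.0664]
ee_rot: [-89.9, -0.1, -53.4]
force: [-0.1, -0.4, 0.2]
gripper_width: 0.0005
time: 9.38
tcp_pos: [0.6654, -0.1938, 0.2201]
ee_rot: [-90.0, -0.1, -53.5]
force: [-0.5, 0.2, -0.1]
gripper_width: 0.0007
side cover [ 0.5277 -0.0108  0.0395] [0.0598 0.0034 0.0395] 0.71
side cover [ 8.365e-01  1.500e-02 -6.000e-04] [-0.1015 -0.2612 -0.0006] 0.61
side cover_step [ 0.3823 -0.3466  0.0215] [-0.1256  0.3189  0.0215] 0.75
side cover_step [ 0.5518 -0.0329  0.0564] [ 0.0277 -0.0031  0.0564] 0.67
side cover_step [ 0.5257 -0.0083  0.0369] [0.063  0.0035 0.0369] 0.67
side cover_step [ 0.8882 -0.0012  0.0212] [-0.1451 -0.2934  0.0212] 0.66
side cover_step [ 0.5044 -0.1015  0.0494] [0.0003 0.0757 0.0494] 0.19
side tab_top [ 0.505  -0.0997  0.0515] [0.0014 0.0741 0.0515] 0.74
side tab_top [ 0.5997 -0.0982  0.0414] [-0.0532 -0.0032  0.0414] 0.45
side bottle [ 0.5443 -0.2583 -0.0009] [-0.1498  0.136  -0.0009] 0.69
side jar [ 0.7072 -0.1976 -0.0034] [-0.1969 -0.0314 -0.0034] 0.95
side beaker [ 0.4189  0.1084 -0.0011] [ 0.2202  0.0209 -0.0011] 0.85
side beaker [ 0.5271 -0.0099  0.0377] [0.0609 0.0033 0.0377] 0.22
top cover [ 0.3667 -0.3012  0.0011] [-0.0797  0.3047  0.0011] 0.81
top cover [ 0.8413  0.0121 -0.0012] [-0.1067 -0.2634 -0.0012] 0.6
top cover [ 0.532  -0.0077  0.0346] [ 0.0598 -0.0019  0.0346] 0.58
top cover_step [ 0.3867 -0.3444  0.0173] [-0.1264  0.314   0.0173] 0.86
top cover_step [0.8834 0.0026 0.0183] [-0.1392 -0.2918  0.0183] 0.77
top cover_step [ 0.5517 -0.0435  0.0572] [0.0192 0.0033 0.0572] 0.62
top tab_top [ 0.5099 -0.0987  0.0541] [-0.0007  0.0696  0.0541] 0.57
top jar [ 0.5642 -0.0553 -0.0026] [ 0.0023  0.0001 -0.0026] 0.53
top beaker [0.4192 0.1064 0.0049] [0.2184 0.0218 0.0049] 0.66
[ 0.66370994 -0.18949007  0.22014515] [-8.99708372e+01 -6.40633312e-02 -5.32825334e+01] [ 0.14042562 -0.03968875  0.39509557]
```

View pics/side7.png

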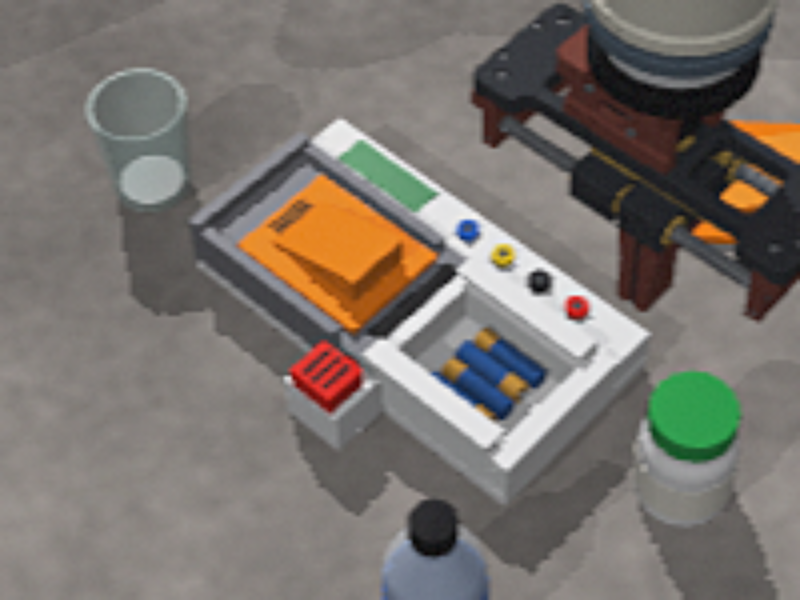

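View pics/top7.png

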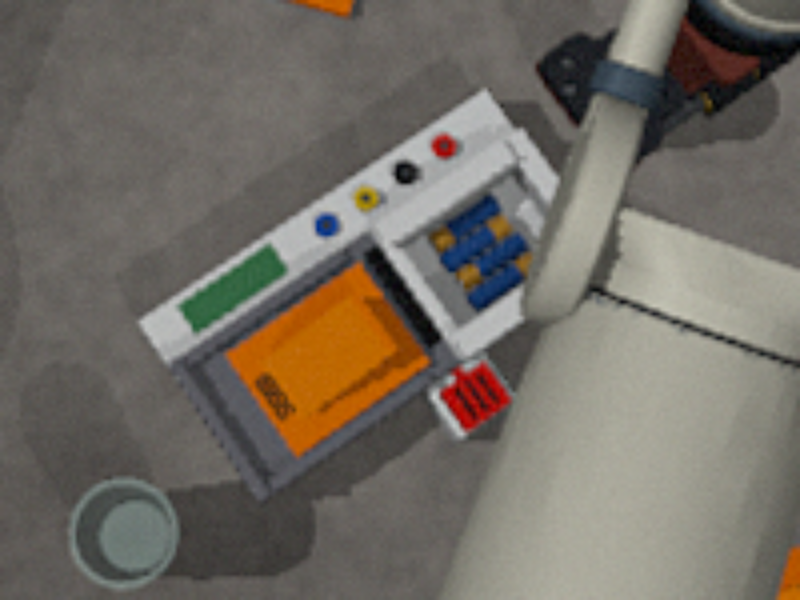

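The cover lies flat on the grey deck at about x = 60 mm. The tab is down, the bay is empty, and the gripper is clear of everything.

```bash
python3 -c "
from cell import *
print(finish_job())"
```

```text
the job is handed in; nothing more can be done
None
```

The battery bay is open and the job is handed in at about 10 s of the 45 s allowed; no verdict was reported.

**What I did:**
- I pressed the red tab with the closed fingers until it hit its stop. The fingertips ended about 50 mm above the table, with up to 31 N upward on the tool.
- I then pushed the cover by the rear face of its thumb step, along the meter's +x, onto the landing deck. After that I backed off and raised the arm clear.

**Last checks:**
- **Cover:** both cameras put it at about x = 60 mm in the meter's frame, within 4 mm of the centre line. Its height read 39.5 mm (side) and 34.6 mm (top). The top reading is just below the 36–44 mm band but within the network's roughly 4 mm error of the deck height, and the pictures show the cover flat.
- **Tab:** its top read 51.5 mm (side) and 54.1 mm (top), where fully pressed is 50 mm. The top reading taken alone would mean it is only about 6 mm down. I trust the stop felt while pressing, and the red bar no longer shows above the deck.
- **Bottle, jar and beaker:** in the side view they are within about 2 mm of where they started. In the top view the arm hid the bottle, and the one "jar" detection there was false, on the meter itself.

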